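# Set the phone on the bedside stand and lock its leg at the third ring

### The arm

A 6-joint arm with a two-finger parallel gripper is mounted at the origin on the work surface. World frame = base frame: x ahead of the robot, y to its left, z up, the work surface at z = 0. Lengths are in m, angles in degrees, forces in N, time in s.
With the tool pointing down it reaches from about 0.375 to 0.9 m from the base axis. Payload 3.1 kg.
Tool frame: the origin (TCP) lies between the finger pads; the fingertips stand 25 mm ahead of it and the grasp point (between the pads) lies 6 mm ahead of it; z points along the fingers, y is the line along which they close (so a half turn about z gives the same grasp; the last joint's range is limited). The gripper opens to 87 mm and grips with 3 to 60 N. Pads are 19 mm wide; open, the fingers measure 117 mm over their backs; the gripper's body (75 mm by 190 mm) begins 51 mm behind the grasp point.
Start: joints at [63.971, 30.224, 82.088, -0, 67.689, -10.227], TCP at [0.17, 0.601, 0.211] pointing down, gripper open.
Joint ranges: [-176.69, 176.69], [-43.24, 126.21], [12.49, 139.97], [-82, 262], [0, 151.66], [-163.58, 163.58]. Speed limits (degrees/s): [159.86, 159.86, 180, 180, 180, 180].

### API

Orientations are given as [roll, pitch, yaw] about the fixed x, y, z axes, in that order (R = Rz(yaw) Ry(pitch) Rx(roll)).
In Python, from station import bot, eyes gives the robot as it stands. The module is installed in compiled form; this text tells all that it offers.
- The arm moves only by the shell command python3 -m inch 'ROWS'. ROWS is JSON, a list that holds one entry, the list of rows, each a list of 5 numbers: the shift along the tool's x, y, z in units of 0.12 m (1.0 is 0.12 m), then the turn about the tool's z in units of pi/4 rad (1.0 is pi/4 rad), then the gripper command: -1 is shut, 1 is fully open, values between are in proportion. In form: [[[x, y, z, roll, claw], ...]]. A call has 1 to 5 rows; each row is the pose to reach, as a shift and turn from the pose commanded when the call began, along the tool's axes at that moment; what a row does not reach only later rows make up. A row lasts 1/10 s, in which the tool goes at most 50 mm and 8.59 degrees, less where a joint would pass 70% of its speed; a pose out of reach is approached as far as the arm can. A call with a number of a shift or a turn outside -1 to 1 is refused whole. A call with a gripper value outside its range is refused whole. The fingers move at their own pace and stop on an object; the grip force is fixed at half the most. Time passes only in rows, so rows that repeat a pose let the fingers close. It gives the time, the measured TCP pose, the force, the opening and the grip force at its end, in the units of the state.
- bot.get_state(): the state, without advancing time (a new reading comes with each control period).
- eyes.capture(name): name is "side" or "top" or "wrist"; returns a dict with "color" (384x512x3 uint8, blue, green, red), "fx", "fy", "cx", "cy" (pixels), "rvec" (rotation vector, rad) and "tvec" (3), from world to camera coordinates, as OpenCV has them; the wrist camera has in their place "tool_from_camera" (4x4, takes a point from camera to tool coordinates, whose origin is the TCP and whose axes are the flange's). Camera axes: x right, y down, z forward; pixel columns grow to the right and rows downward; lengths in m; the calibration is good to about 2 mm. A picture is of the moment at which its call begins: read the wrist's pose just before it. There is no depth.
- bot.sign_off(): hands the job in; it is judged then, once.
Trained networks look in the newest picture that a camera, given by its name, has taken for a name from the list of things; names that differ only in an ending like _2 or _b are one class to them, and where a whole thing is asked for, a point or a joint stands for the part that bears it (a point fixed in the world has none). Each returns a list of dicts, best first, with "score" (0 to 1); they miss things now and then, are a little off and sometimes report something else, mostly with a low value. They report only what shows in the picture. A call takes as long as a camera call. They do not tell look-alikes from the thing itself.
- eyes.spot_in(camera, thing): "bbox" ([left, top, right, bottom] as shares, 0 to 1, of the picture: columns of its width, rows of its height, round what is visible of it).
- eyes.regions_of(camera, thing): "region" (384x512 bool, what is visible of it) and "bbox" ([left, top, right, bottom] as shares, 0 to 1, of the picture: columns of its width, rows of its height, round what is visible of it).
- eyes.mark_of(camera, thing): "centre" ([column, row] as shares, 0 to 1, of the picture: columns of its width, rows of its height: a listed point, or the origin of a listed thing).
The state is a dict: "time_s": time; "q": joint angles; "qd": joint speeds; "tau": joint torques, N m; "eef_pos": TCP position; "ee_rot": TCP orientation; "force": force on the tool from outside, world axes, zero at the start; "moment": the same for the moment, N m; "opening": finger opening in m; "finger_force": force on a finger pad.
Only numpy, scipy, OpenCV 4.12 (cv2) and the standard library are available. Lean on these libraries where they do the work, as an engineer would, in place of code of your own. Each camera call takes 0.05 s, during which the arm holds its last target. There are 200 camera calls.

### The job

Take the phone out of the slot rack, stand it on its long edge in the middle of the bedside stand's ledge with its screen facing out over the front lip, and let go of it. Then, with the flip lever still open, slide the stand's upper leg up until the collar's lower edge is at the third length ring (the leg slides back down if it is not held), and squeeze the lever fully shut against the collar while holding the leg there. Finish still holding the leg, its collar and shut lever gripped together between the fingers: do not let go, and leave the other things on the table and in the rack where they are.

Things in the scene. Friction and masses are not known exactly. Their poses are not given: they have to be found in the camera images.
- phone_center (a point): Centre of the phone, a dark slab 150 mm long (its y), 75 mm high as it stands (z, up) and 11 mm thick (x), 0.14 to 0.28 kg. Screen on the -x face, camera patch on the back. Starts standing on a long edge in one slot of the rack, its bottom edge 37.5 mm below this point and its top edge 37.5 mm above, 39 mm of it above the rack's walls.
- phone_screen (a point): Middle of the phone's screen face, 5.5 mm from phone_center along the phone's -x.
- rack: White plastic slot rack lying flat, fixed: 75.5 mm across the slots (x), 165 mm along them (y), 40 mm high. Four slots 14.5 mm wide along y, centres at x = -27, -9, 9 and 27 mm, walls 3.5 mm, floor 4 mm thick. Origin: centre of its underside, z up.
- thermo_case: Blue plastic thermometer case, 130 x 12 x 30 mm, standing in another slot of the rack, below its rim. Origin: centre of its underside. Leave it.
- stand: Bedside stand, fixed. Origin: centre of the underside of its base plate, 200 (x) x 150 (y) x 16 mm; z up. From a knuckle at x = -65, z = 75 mm a thin leg (14 mm thick) rises along the stand's +x at 30 degrees above level. Three dark rings lie 50, 85 and 120 mm from the knuckle along the leg; at the start the upper leg hides all but the first.
- ring3 (a point): Point on the leg's axis at the third length ring, 120 mm from the knuckle. Axes: x up along the leg, y level across it, z square to both (up). At the start it is 60 mm up the leg from collar_edge.
- leg (a joint): Travel of the upper leg (collar, cross bar, lever and ledge) up the thin leg, m: 0 at the bottom stop, where it starts; 0.060 with the collar's lower edge at the third ring; 0.085 at the top stop. Weighs 0.35 kg plus the phone, and slides back down unless held or locked; with the lever open and the phone on it, about 4 N pushes it up.
- collar_edge (a point): Point on the leg's axis at the collar's lower edge; moves with the upper leg; axes as ring3. In this frame the collar block spans x = 0 to 56, y = -16 to 16, z = -16 to 16 mm; above it the upper tube, 22 mm thick, runs to x = 124 mm.
- cross_bar (a point): Middle of a level steel cross bar, 8 mm thick, through the upper tube 60 mm up from collar_edge, reaching 62 mm to either side along y (end grips 11 mm thick). Fingers astride the collar push the leg up by this bar's lower side and hold it there; closed in that place they squeeze the lever against the collar.
- lever (a joint): Angle of the flip (cam) lever, rad: 0 fully shut, flat on the collar; 0.75 fully open. Starts at 0.45 to 0.62 and stays where it is left. Moving it takes 3 to 6 N at its free edge until the cam bites (below about 0.28 rad), then up to about 13 N; shut, it stays shut and the leg is locked.
- lever_tip (a point): Middle of the lever's free upper edge. The lever is a paddle 5 mm thick on the collar's -y side, x = 8 to 54 mm in the collar_edge frame, hinged on a pin along x at y = -18.5, z = -14 mm, 36 mm long. Shut: outer face at y = -21 mm (37 mm over collar and lever), free edge at z = 22 mm. Open: the free edge is out at -y, at most y = -42 mm at the start.
- ledge (a point): Phone ledge on the upper leg. Origin: middle of the ledge's upper face; z up, leaning 20 degrees back towards the stand's +x; y along the ledge (120 mm long); front is -x. Front lip 10 mm high, inner face x = -11 mm; two back prongs 14 mm wide at y = -43 and 43 mm, 60 mm high, front faces x = 8 mm, open between them. A seated phone leans on the prongs.
- bottle: Empty amber glass bottle, 56 mm thick, 140 mm high, standing on the table. Origin: centre of its underside. Leave it.
- mug: Cream ceramic mug, 80 mm wide with a handle, 90 mm high. Origin: centre of its underside. Leave it.
- spoon: Steel spoon, 160 mm long, lying on the table. Leave it.
There are look-alikes about, which are no part of the job. Several things look just like the part that bears phone_center: the one meant starts farthest to the robot's left.

How it is judged (in metres and radians):
On the way, in this order (a step that is already met when the one before it is completed fails the run):
1. the phone stands on the ledge, screen to the front lip, and is let go, the leg still down (x of phone_center in the frame of ledge between -0.01 and 0.01 m and y of phone_center in the frame of ledge between -0.025 and 0.025 m and z of phone_center in the frame of ledge between 0.031 and 0.043 m and x of phone_screen in the frame of ledge below -0.002 m and angle between the z axis of phone_center and the z axis of ledge, either way round below 0.2 rad and contact force between the fingers and phone below 0.1 N and value of joint leg below 0.02 m), for 0.3 s.
2. the upper leg is held at the third ring with the lever still open (distance between collar_edge and ring3 below 0.005 m and value of joint lever above 0.25 rad and contact force between the fingers and leg above 0.8 N), for 0.1 s.
3. the lever is shut at the third ring, collar and lever pinched between the fingers (distance between collar_edge and ring3 below 0.005 m and value of joint lever below 0.1 rad and contact force between the fingers and leg_c0 above 2 N and contact force between the fingers and lever above 2 N), for 0.2 s.
At the end, for the whole second after the job is handed in: Fingers press collar and lever with over 2 N each; collar edge within 5 mm of the third ring; lever under 0.10 rad; phone at rest and untouched between lip and prongs, within 25 mm of the ledge's middle, centre 31 to 43 mm above the ledge, within 0.2 rad of its z, screen to the lip (all of step 3 and x of phone_center in the frame of ledge between -0.01 and 0.01 m and y of phone_center in the frame of ledge between -0.025 and 0.025 m and z of phone_center in the frame of ledge between 0.031 and 0.043 m and x of phone_screen in the frame of ledge below -0.002 m and angle between the z axis of phone_center and the z axis of ledge, either way round below 0.2 rad and contact force between the fingers and phone below 0.1 N and linear speed of phone below 0.03 m/s); the arm keeps its last pose, push and grip.
It fails at once if the bottle, mug, spoon or thermometer case is shifted by more than 30 mm (distance of any of bottle, mug, spoon, thermo_case from where it was at the start of the episode above 0.03 m).
It also fails if it takes over 61 s, if anything falls off the work surface, if the arm or the gripper's body presses on something with over 40 N, if the wrist force passes 120 N, or if a joint passes its speed limit or range.

## Working session

There is one attempt and no reset: what is moved stays moved. The work goes in short steps, Python scripts to look and compute and a shell command to move; the robot and the scene stay as the last step left them, time stands still between calls to the robot, and variables do not carry over. Pictures are saved under pics/ and viewed, at most 10 in all, crops included, and the job is handed in when it is done.

```bash
mkdir -p pics
cat > h.py <<'E'
import numpy as np, cv2
from station import bot, eyes
from scipy.spatial.transform import Rotation as R
def cap(n):
    s=bot.get_state(); c=eyes.capture(n); 
    K=np.array([[c['fx'],0,c['cx']],[0,c['fy'],c['cy']],[0,0,1.]])
    if n=='wrist':
        T=np.eye(4);T[:3,:3]=R.from_euler('xyz',s['ee_rot'],degrees=True).as_matrix();T[:3,3]=s['eef_pos']
        W=np.linalg.inv(T@np.array(c['tool_from_camera']))
    else:
        W=np.eye(4);W[:3,:3]=cv2.Rodrigues(np.array(c['rvec'],float))[0];W[:3,3]=np.ravel(c['tvec'])
    return c['color'],K@W[:3]
def proj(P,X):
    h=P@np.append(X,1);return h[:2]/h[2]
def atz(P,uv,z):  # intersection of pixel ray with plane z
    A=np.c_[P[:,0],P[:,1],-np.array([*uv,1.])];return np.append(np.linalg.solve(A,-(P[:,2]*z+P[:,3]))[:2],z)
def tri(P1,a,P2,b):
    h=cv2.triangulatePoints(P1,P2,np.array(a,float),np.array(b,float)).ravel();return h[:3]/h[3]
E
python3 - <<'E'
from h import *
print(bot.get_state())
ims=[]
for n in ('side','top'):
    im,P=cap(n); np.save(n+'P.npy',P)
    for t in ('phone_center','ring3','collar_edge','cross_bar','lever_tip','ledge','rack','thermo_case','stand','mug','bottle','spoon'):
        print(n,t,[(np.round(np.array(d['centre'])*[512,384],1).tolist(),round(d['score'],2)) for d in eyes.mark_of(n,t)[:4]])
    cv2.imwrite(f'pics/{n}0.png',cv2.resize(im,(768,576)))
E
```

```text
{'time_s': 0.0, 'q': array([ 6.39712116e+01,  3.02797920e+01,  8.21571375e+01, -1.06195942e-03,
        6.76896030e+01, -1.02267680e+01]), 'qd': array([-0.08223671, -0.08130466,  0.04994794,  0.00649059,  0.06339165,
       -0.05728584]), 'tau': array([ 3.61648426e-05, -4.40047538e+01, -1.76592511e+01,  6.33177278e-02,
        5.82285156e-02, -1.55190119e-04]), 'eef_pos': array([0.16982454, 0.60068549, 0.20985865]), 'ee_rot': array([-1.79875303e+02, -2.14991582e-02,  1.64198360e+02]), 'force': array([-0.48652259,  0.279627  , -0.08185029]), 'moment': array([-0.04790134, -0.0091634 ,  0.01670494]), 'finger_force': 0.0, 'opening': 0.08694139181798462}
side phone_center [([354.1, 278.1], 0.85), ([298.7, 298.9], 0.71), ([368.5, 224.1], 0.62), ([247.3, 150.9], 0.57)]
side ring3 [([257.9, 171.3], 0.68)]
side collar_edge [([267.9, 180.2], 0.78)]
side cross_bar [([316.8, 242.6], 0.74), ([261.9, 169.1], 0.65)]
side lever_tip [([273.3, 166.9], 0.55)]
side ledge [([247.3, 148.8], 0.81)]
side rack [([322.4, 256.4], 0.72), ([323.6, 250.5], 0.65)]
side thermo_case [([326.2, 256.3], 0.65)]
side stand [([265.5, 198.4], 0.93)]
side mug [([181.6, 181.7], 0.8)]
side bottle [([340.1, 209.8], 0.62)]
side spoon [([230.0, 148.8], 0.58), ([271.3, 182.3], 0.17)]
top phone_center [([371.2, 140.6], 0.87), ([379.1, 277.1], 0.61), ([403.2, 212.3], 0.61), ([339.4, 204.7], 0.6)]
top ring3 [([220.8, 174.9], 0.83)]
top collar_edge [([241.6, 172.6], 0.57)]
top cross_bar [([223.2, 175.7], 0.83)]
top lever_tip [([225.9, 157.4], 0.56)]
top ledge [([202.4, 174.9], 0.72), ([243.3, 170.5], 0.51)]
top rack [([341.6, 205.8], 0.98)]
top thermo_case [([351.9, 209.4], 0.44)]
top stand [([237.6, 176.5], 0.63)]
top mug [([127.9, 234.7], 0.95)]
top bottle [([316.0, 139.0], 0.98)]
top spoon []
```

View pics/side0.png

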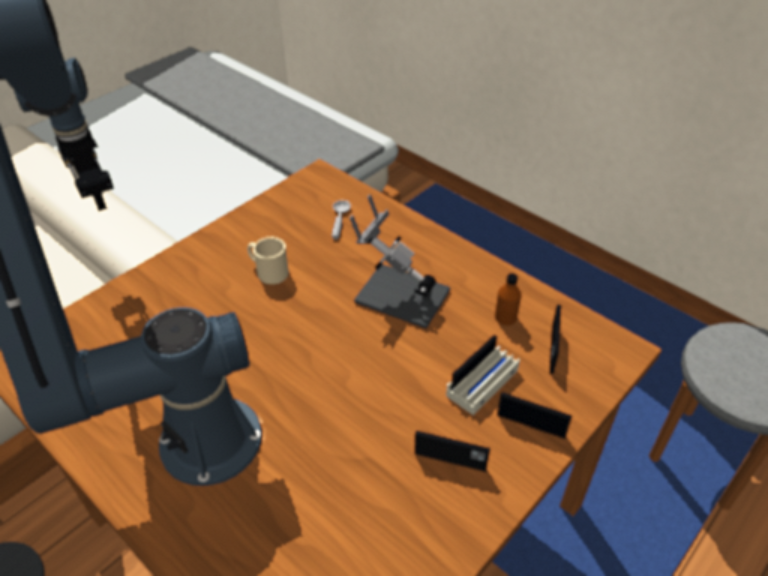

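View pics/top0.png

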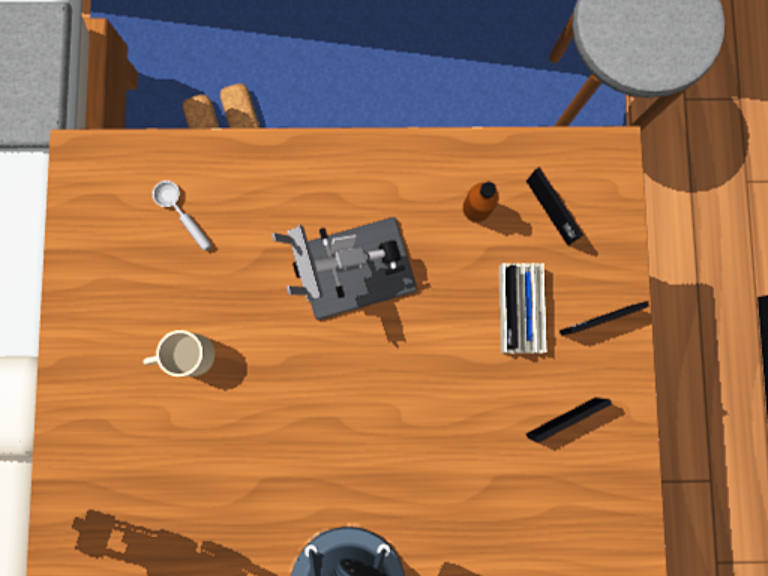

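Run:
```python
from h import *
S=np.load('sideP.npy');T=np.load('topP.npy')
for n,P in(('side',S),('top',T)):
    print(n,[np.round(proj(P,x)) .tolist() for x in ([.4,0,0],[.6,0,0],[.4,.3,0],[.4,-.3,0])], 'cam',-np.linalg.inv(P[:,:3])@P[:,3])
pts=dict(ring3=((257.9,171.3),(220.8,174.9)),collar=((267.9,180.2),(241.6,172.6)),bar=((261.9,169.1),(223.2,175.7)),tip=((273.3,166.9),(225.9,157.4)),ledge=((247.3,148.8),(202.4,174.9)),stand=((265.5,198.4),(237.6,176.5)),rack=((322.4,256.4),(341.6,205.8)),mug=((181.6,181.7),(127.9,234.7)),bottle=((340.1,209.8),(316,139)))
for k,(a,b) in pts.items(): print(k,tri(S,a,T,b).round(4))
for uv in ((371.2,140.6),(379.1,277.1),(403.2,212.3),(339.4,204.7)): print(atz(T,uv,.04).round(3))
```

```text
side [[231.0, 221.0], [268.0, 192.0], [176.0, 182.0], [296.0, 268.0]] cam [-0.34776896 -0.82513679  1.25349745]
top [[231.0, 241.0], [231.0, 171.0], [124.0, 242.0], [337.0, 240.0]] cam [ 0.38390944 -0.05450516  1.23618462]
ring3 [0.5693 0.022  0.1141]
collar [ 0.5737 -0.0285  0.0998]
bar [0.5692 0.0102 0.1313]
tip [0.6222 0.0034 0.1104]
ledge [0.5546 0.059  0.2077]
stand [ 0.5798 -0.0139 -0.0084]
rack [ 0.5043 -0.3242 -0.022 ]
mug [ 0.4209  0.2918 -0.0061]
bottle [ 0.6989 -0.2532  0.0022]
[ 0.677 -0.396  0.04 ]
[ 0.3   -0.402  0.04 ]
[ 0.475 -0.476  0.04 ]
[ 0.497 -0.301  0.04 ]
```

The side view shows the stand near (400,270) in the 768x576 picture, with its leg rising to the left and the rack at (485,375). The top view shows the stand's leg running from the knuckle (390,255) to the ledge (300,262). The wanted phone is the dark slab in the rack's left slot (511,307), and the three other slabs are decoys. I'll go above the stand and look.

```bash
python3 -m inch '[[[-0.4,-0.4,-0.4,0,1],[-0.8,-0.8,-0.7,0,1],[-0.8,-0.8,-0.7,0,1],[-0.8,-0.8,-0.7,0,1]]]' 
for i in 1 2; do :; done
python3 -m inch '[[[-0.4,-0.4,-0.3,0,1],[-0.8,-0.8,-0.5,0,1],[-0.8,-0.8,-0.5,0,1],[-0.8,-0.8,-0.5,0,1]]]'
python3 -m inch '[[[-0.4,-0.4,-0.2,0,1],[-0.8,-0.8,-0.4,0,1],[-0.8,-0.8,-0.4,0,1],[-0.8,-0.8,-0.4,0,1]]]'
python3 -m inch '[[[-0.4,-0.4,0,0,1],[-0.8,-0.8,0,0,1],[-0.8,-0.8,0,0,1],[-0.8,-0.8,0,0,1]]]'
python3 -m inch '[[[-0.4,-0.4,0,0,1],[-0.8,-0.8,0,0,1],[-0.8,-0.8,0,0,1],[-0.8,-0.8,0,0,1],[-0.8,-0.8,0,0,1]]]'
python3 - <<'E'
from h import *
im,P=cap('wrist'); np.save('w1.npy',P)
for t in ('ring3','collar_edge','cross_bar','lever_tip','ledge','stand','phone_center','rack'):
    print(t,[(np.round(np.array(d['centre'])*[512,384],1).tolist(),round(d['score'],2)) for d in eyes.mark_of('wrist',t)[:3]])
print('cam',-np.linalg.inv(P[:,:3])@P[:,3])
cv2.imwrite('pics/w1.png',im)
E
```

```text
time_s: 1.7
eef_pos: [0.2387, 0.481, 0.2979]
ee_rot: [179.8, 0.2, 164.0]
force: [0.4, 0.5, -0.3]
opening: 0.0868
finger_force: 0.0
time_s: 2.1
eef_pos: [0.3058, 0.3621, 0.3571]
ee_rot: [179.8, 0.3, 163.9]
force: [0.4, 0.4, 0.1]
opening: 0.0869
finger_force: 0.0
time_s: 2.5
eef_pos: [0.372, 0.244, 0.4042]
ee_rot: [179.9, 0.2, 163.9]
force: [-0.0, 0.2, -1.1]
opening: 0.0868
finger_force: 0.0
time_s: 2.9
eef_pos: [0.4369, 0.1259, 0.4016]
ee_rot: [-180.0, -0.0, 164.0]
force: [0.4, -0.4, -0.1]
opening: 0.0866
finger_force: 0.0
time_s: 3.4
eef_pos: [0.5011, 0.0105, 0.4017]
ee_rot: [179.9, -0.2, 164.2]
force: [0.7, 0.7, -0.3]
opening: 0.0867
finger_force: 0.0
ring3 [([269.6, 195.0], 0.62)]
collar_edge [([241.6, 204.7], 0.62), ([267.2, 199.6], 0.28)]
cross_bar [([267.8, 200.3], 0.71)]
lever_tip [([260.3, 226.6], 0.81), ([407.4, 191.1], 0.27)]
ledge [([297.6, 197.7], 0.83), ([405.0, 191.4], 0.52)]
stand [([247.6, 187.7], 0.97)]
phone_center [([102.1, 190.9], 0.91), ([23.6, 201.1], 0.9), ([5.2, 106.3], 0.87)]
rack [([102.2, 191.4], 0.88)]
cam [0.42647225 0.03014088 0.57679971]
```

View pics/w1.png

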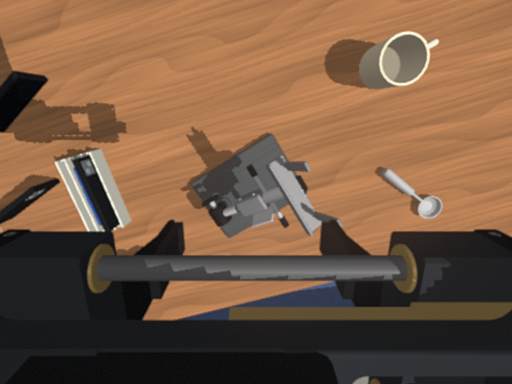

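Run:
```python
from h import *
T=np.load('topP.npy');W=np.load('w1.npy')
for k,a,b in (('ring3',(269.6,195),(220.8,174.9)),('collar',(241.6,204.7),(241.6,172.6)),('bar',(267.8,200.3),(223.2,175.7)),('tip',(260.3,226.6),(225.9,157.4)),('ledge',(297.6,197.7),(202.4,174.9)),('stand',(247.6,187.7),(237.6,176.5))):
    X=tri(W,a,T,b);print(k,X.round(3),(proj(T,X)-b).round(1))
for n,P,uv in(('stand',W,(247.6,187.7)),('stand',T,(237.6,176.5)),('rack',W,(102.2,191.4)),('rack',T,(341.6,205.8))): print(n,atz(P,uv,0).round(3))
```

```text
ring3 [0.569 0.021 0.122] [-0.2 -0.1]
collar [ 0.578 -0.033  0.105] [-0.2 -0.2]
bar [0.561 0.013 0.167] [-0.7 -0.4]
tip [0.602 0.002 0.179] [1.  0.6]
ledge [0.554 0.058 0.217] [-0.2 -0. ]
stand [ 0.585 -0.02  -0.008] [0.3 0.4]
stand [ 0.58  -0.022  0.   ]
stand [ 0.584 -0.02   0.   ]
rack [ 0.502 -0.327  0.   ]
rack [ 0.498 -0.315  0.   ]
```

The wrist view shows the stand's base corners at (188,187), (271,134) and (230,237), the ledge at about (300,195), and the rack at (95,190) with the phone in the slot on the stand's side. I'll fit the stand's pose to these.

```bash
cat > fit.py <<'E'
from h import *
from scipy.optimize import least_squares
S=np.load('sideP.npy');T=np.load('topP.npy');W=np.load('w1.npy')
def pts(p):
    x,y,a,lx,lz,lev=p
    c,s=.8660254,.5
    def cf(u,v,w): return [-.013+u*c-w*s,v,.105+u*s+w*c]
    loc=dict(stand=[0,0,0],collar=cf(0,0,0),ring3=cf(.06,0,0),bar=cf(.06,0,0),tip=cf(.031,-.0185-.036*np.sin(lev),-.014+.036*np.cos(lev)),ledge=[lx,0,lz],
      c1=[-.1,-.075,.016],c2=[-.1,.075,.016],c3=[.1,.075,.016])
    Rm=R.from_euler('z',a).as_matrix()
    return {k:Rm@v+[x,y,0] for k,v in loc.items()}
obs=[(S,'ring3',257.9,171.3),(S,'collar',267.9,180.2),(S,'bar',261.9,169.1),(S,'tip',273.3,166.9),(S,'ledge',247.3,148.8),(S,'stand',265.5,198.4),
(T,'ring3',220.8,174.9),(T,'collar',241.6,172.6),(T,'bar',223.2,175.7),(T,'tip',225.9,157.4),(T,'ledge',202.4,174.9),(T,'stand',237.6,176.5),
(W,'ring3',269.6,195),(W,'collar',241.6,204.7),(W,'bar',267.8,200.3),(W,'tip',260.3,226.6),(W,'ledge',297.6,197.7),(W,'stand',247.6,187.7),
(T,'c1',265.3,144.7),(T,'c2',276.7,192),(T,'c3',213.3,212),(W,'c2',188,187),(W,'c3',271,134),(W,'c1',230,237)]
obs+=globals().get('extra',[])
def res(p):
    X=pts(p);return np.ravel([proj(P,X[k])-[u,v] for P,k,u,v in obs])
r=least_squares(res,[.582,-.021,1.88,.1,.21,.5],loss='soft_l1',f_scale=2)
if __name__=='__main__':
    p=r.x;print(p.round(4),np.degrees(p[2]))
    for (P,k,u,v),e in zip(obs,res(p).reshape(-1,2).round(1)): print(k,e,end='; ')
    X=pts(p);print();[print(k,X[k].round(4)) for k in('collar','bar','tip','ledge')]
E
python3 fit.py
```

```text
[ 0.5786 -0.0201  1.8521  0.0826  0.2097  0.5647] 106.11821762162546
ring3 [ 1.  -3.6]; collar [ 4.1 -2. ]; bar [-3.  -1.4]; tip [-1.4 -2.7]; ledge [ 0.4 -0.6]; stand [ 2.9 -0.8]; ring3 [ 0.8 -0.3]; collar [-0.2 -1.7]; bar [-1.6 -1.1]; tip [ 4.1 -0.4]; ledge [-0.4 -0.3]; stand [0.2 2. ]; ring3 [-2.4  1.8]; collar [-0.1  1.7]; bar [-0.6 -3.5]; tip [ 1.6 -2.3]; ledge [-0.5 -0.6]; stand [ 0.7 -0.6]; c1 [-1.5 -1.8]; c2 [2.5 0.8]; c3 [-2.4  1.1]; c2 [ 0.5 -2.8]; c3 [-0.2 -1.5]; c1 [-2.   2.7]; 
collar [ 0.5822 -0.0326  0.105 ]
bar [0.5678 0.0173 0.135 ]
tip [ 0.6133 -0.0042  0.1347]
ledge [0.5557 0.0592 0.2097]
```

```bash
python3 -m inch '[[[-0.1,-0.4,0,0,1],[-0.2,-0.85,0,0,1],[-0.2,-0.85,0,0,1]]]' >/dev/null
python3 -m inch '[[[-0.1,-0.4,0,0,1],[-0.2,-0.85,0.1,0,1],[-0.2,-0.85,0.1,0,1]]]' >/dev/null
python3 -m inch '[[[-0.1,-0.4,0.3,0,1],[-0.15,-0.85,0.6,0,1],[-0.15,-0.85,0.9,0,1],[-0.15,-0.85,0.9,0,1],[-0.15,-0.85,0.9,0,1]]]'
python3 - <<'E'
from h import *
im,P=cap('wrist'); np.save('w2.npy',P)
for t in ('phone_center','phone_screen','rack','thermo_case'):
    print(t,[(np.round(np.array(d['centre'])*[512,384],1).tolist(),round(d['score'],2)) for d in eyes.mark_of('wrist',t)[:3]])
for t in ('phone_center','rack'):
  for d in eyes.regions_of('wrist',t)[:3]:
    m=d['region'].astype(np.uint8); c=max(cv2.findContours(m,0,2)[0],key=cv2.contourArea)
    print(t,round(d['score'],2),cv2.boxPoints(cv2.minAreaRect(c)).round(1).tolist())
cv2.imwrite('pics/w2.png',im)
E
```

```text
time_s: 4.95
eef_pos: [0.4811, -0.3024, 0.2818]
ee_rot: [179.8, -0.2, 164.2]
force: [-0.0, -0.1, 0.1]
opening: 0.0868
finger_force: 0.0
phone_center [([256.6, 171.8], 0.9), ([140.8, 51.1], 0.88), ([233.6, 289.9], 0.75)]
phone_screen [([248.2, 170.8], 0.92), ([151.8, 53.1], 0.85), ([234.0, 287.7], 0.58)]
rack [([236.7, 173.6], 0.88)]
thermo_case [([238.1, 174.4], 0.77)]
phone_center 0.98 [[235.0, 123.9000015258789], [245.6999969482422, 121.0], [273.8999938964844, 223.39999389648438], [263.29998779296875, 226.3000030517578]]
phone_center 0.73 [[204.8000030517578, 303.20001220703125], [206.10000610351562, 279.70001220703125], [267.20001220703125, 283.20001220703125], [265.79998779296875, 306.79998779296875]]
phone_center 0.72 [[217.10000610351562, 140.8000030517578], [225.3000030517578, 138.3000030517578], [248.5, 214.1999969482422], [240.3000030517578, 216.6999969482422]]
rack 0.87 [[197.8000030517578, 130.60000610351562], [247.3000030517578, 116.5], [276.1000061035156, 217.39999389648438], [226.60000610351562, 231.5]]
rack 0.53 [[355.79998779296875, 154.60000610351562], [479.0, 93.0], [533.4000244140625, 201.8000030517578], [410.20001220703125, 263.3999938964844]]
```

View pics/w2.png

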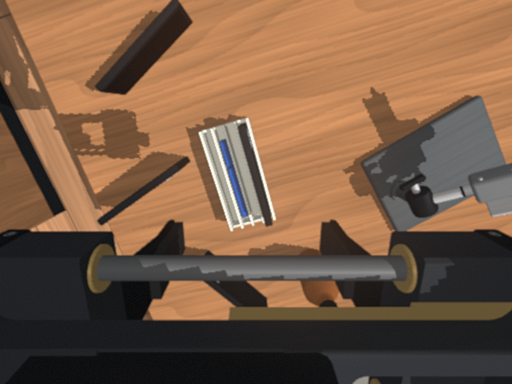

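The phone is in the rack's right-hand slot in the picture, from (240,122) to (269,225), with its screen on the left side (world -y). That agrees with the top view, where the camera patch shows on the +y face.

Run:
```python
from h import *
W=np.load('w2.npy');T=np.load('topP.npy')
print('cam',-np.linalg.inv(W[:,:3])@W[:,3])
print('pc',atz(W,(256.6,171.8),.0415).round(4),'scr',atz(W,(248.2,170.8),.0415).round(4))
a=atz(W,(240.35,122.5),.079);b=atz(W,(268.6,224.8),.079);print(a,b,(a+b)/2,np.linalg.norm(a-b),np.degrees(np.arctan2(*(b-a)[[1,0]])))
c=[atz(W,q,.04) for q in((197.8,130.6),(247.3,116.5),(276.1,217.4),(226.6,231.5))]
print(np.round(c,4),np.mean(c,0))
print('rack',atz(W,(236.7,173.6),0),'thermo',atz(W,(238.1,174.4),.004), 'top pc', atz(T,(339.4,204.7),.0415))
```

```text
cam [ 0.40644161 -0.28287977  0.45695893]
pc [ 0.4963 -0.2997  0.0415] scr [ 0.4913 -0.3116  0.0415]
[ 0.41817049 -0.30095344  0.079     ] [ 0.56962661 -0.30268285  0.079     ] [ 0.49389855 -0.30181814  0.079     ] 0.15146599265497573 -0.6542039670146088
[[ 0.4133 -0.3662  0.04  ]
 [ 0.414  -0.2907  0.04  ]
 [ 0.5774 -0.2898  0.04  ]
 [ 0.579  -0.3737  0.04  ]] [ 0.49593985 -0.33011819  0.04      ]
rack [ 0.49905113 -0.33445507  0.        ] thermo [ 0.50019013 -0.33215119  0.004     ] top pc [ 0.49695169 -0.30043741  0.0415    ]
```

```bash
python3 -m inch '[[[-0.12,0.05,0,-0.17,1],[-0.12,0.05,0.3,-0.34,1],[-0.12,0.05,0.7,-0.34,1],[-0.12,0.05,0.9,-0.34,1],[-0.12,0.05,0.9,-0.34,1]]]'
python3 - <<'E'
from h import *
im,P=cap('wrist'); np.save('w3.npy',P)
for t in ('phone_center','phone_screen'):
    print(t,[(np.round(np.array(d['centre'])*[512,384],1).tolist(),round(d['score'],2),atz(P,np.array(d['centre'])*[512,384],.0415)) for d in eyes.mark_of('wrist',t)[:2]])
for d in eyes.regions_of('wrist','phone_center')[:1]:
    m=d['region'].astype(np.uint8); c=max(cv2.findContours(m,0,2)[0],key=cv2.contourArea)
    b=cv2.boxPoints(cv2.minAreaRect(c)); print([atz(P,q,.079).round(4).tolist() for q in b])
E
```

```text
time_s: 5.8
eef_pos: [0.4951, -0.2995, 0.1718]
ee_rot: [179.7, -0.3, 179.5]
force: [-0.3, -0.5, 0.2]
opening: 0.0866
finger_force: 0.0
phone_center [([183.5, 321.2], 0.92, array([ 0.68491355, -0.39211216,  0.0415    ])), ([250.7, 185.1], 0.91, array([ 0.49964029, -0.3013678 ,  0.0415    ]))]
phone_screen [([241.6, 183.1], 0.56, array([ 0.49718393, -0.31163362,  0.0415    ])), ([179.4, 320.7], 0.56, array([ 0.68404506, -0.39745354,  0.0415    ]))]
[[0.3278, -0.4648, 0.079], [0.3284, -0.3839, 0.079], [0.3501, -0.3863, 0.079], [0.3494, -0.4693, 0.079]]
```

```bash
python3 -m inch '[[[-0.02,-0.01,0.4,0,1],[-0.02,-0.01,0.7,0,1],[-0.02,-0.01,0.84,0,1],[-0.02,-0.01,0.84,0,1]]]'
python3 -m inch '[[[0,0,0,0,-1],[0,0,0,0,-1],[0,0,0,0,-1],[0,0,0,0,-1],[0,0,0,0,-1]]]'
python3 -m inch '[[[0,0,0,0,-1],[0,0,0,0,-1],[0,0,0,0,-1]]]'
```

```text
time_s: 6.4
eef_pos: [0.499, -0.3027, 0.0733]
ee_rot: [179.9, -0.1, 179.5]
force: [-0.1, 0.5, 0.5]
opening: 0.087
finger_force: 0.0
time_s: 6.9
eef_pos: [0.4997, -0.3032, 0.0748]
ee_rot: [-179.9, 0.1, 179.5]
force: [-0.7, -0.9, 0.7]
opening: 0.0549
finger_force: 0.0
time_s: 7.2
eef_pos: [0.4993, -0.3029, 0.074]
ee_rot: [180.0, -0.0, 179.5]
force: [-0.2, -0.1, 1.2]
opening: 0.0308
finger_force: 0.0
```

```bash
python3 -m inch '[[[0,0,0.02,0,-1],[0,0,0.02,0,-1],[0,0,0.02,0,-1],[0,0,0.02,0,-1]]]'
python3 -m inch '[[[0,0,-0.1,0,-1],[0,0,-0.4,0,-1],[0,0,-0.8,0,-1],[0,0,-1,0,-1],[0,0,-1,0,-1]]]'
```

```text
time_s: 7.6
eef_pos: [0.4993, -0.303, 0.0716]
ee_rot: [180.0, -0.0, 179.5]
force: [0.8, 0.4, 0.4]
opening: 0.0024
finger_force: 0.0
time_s: 8.1
eef_pos: [0.5019, -0.3051, 0.1972]
ee_rot: [-179.6, 0.5, 179.5]
force: [-0.2, -0.1, 0.4]
opening: 0.0004
finger_force: 0.0
```

```bash
python3 -m inch '[[[0,0,0,0,1],[0,0,-0.4,0,1],[0,0,-0.4,0,1],[0,0,-0.4,0,1]]]'
python3 - <<'E'
from h import *
im,P=cap('wrist'); np.save('w4.npy',P)
i2,P2=cap('side')
j=i2[210:300,270:400]
cv2.imwrite('pics/w4.png',np.hstack([im,cv2.resize(j,(280,384)[:2],interpolation=2)]))
E
```

```text
time_s: 8.5
eef_pos: [0.4992, -0.3028, 0.2394]
ee_rot: [180.0, -0.0, 179.5]
force: [-0.5, 1.1, -0.4]
opening: 0.0248
finger_force: 0.0
```

View pics/w4.png

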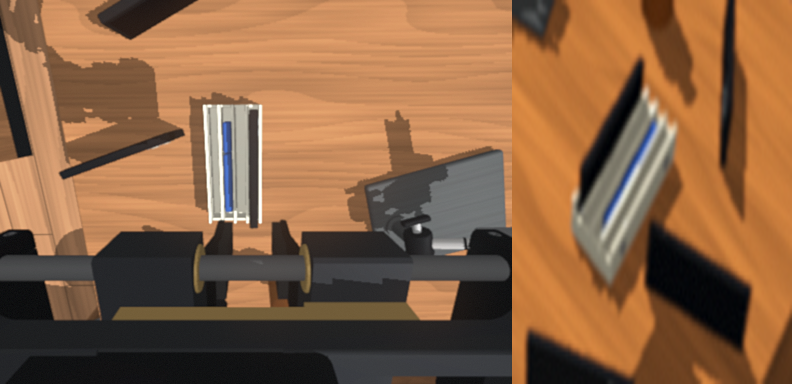

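Run:
```python
from h import *
P=np.load('w4.npy');s=bot.get_state();print(s['eef_pos'],s['opening'],s['q'])
Rm=R.from_euler('xyz',s['ee_rot'],degrees=True).as_matrix()
for v in ([0,.0124,.025],[0,-.0124,.025],[0,0,.025],[0,0,-.045]): print(v,proj(P,s['eef_pos']+Rm@v).round(1))
for q in ((253,105),(253,225),(249,109),(257,109)): print(q,atz(P,q,.079).round(4))
c=eyes.capture('wrist');print(np.array(c['tool_from_camera']).round(3),c['fx'])
for X in ([.499,-.303,.079],[.499,-.303,.04],[.424,-.303,.079],[.574,-.303,.079]):print(proj(P,X).round(1),proj(np.load('sideP.npy'),X).round(1))
```

```text
[ 0.49829859 -0.3020182   0.2377757 ] 0.032401507423842256 [-4.22023649e+01  2.53216382e+01  8.63653077e+01  8.85371744e-04
  6.85457859e+01 -1.31696975e+02]
[0, 0.0124, 0.025] [270.5 212.5]
[0, -0.0124, 0.025] [238.5 212.5]
[0, 0, 0.025] [254.5 212.5]
[0, 0, -0.045] [255.4 259.9]
(253, 105) [ 0.417  -0.3018  0.079 ]
(253, 225) [ 0.5667 -0.3031  0.079 ]
(249, 109) [ 0.4214 -0.3065  0.079 ]
(257, 109) [ 0.4215 -0.2972  0.079 ]
[[-0.001 -0.959 -0.283  0.078]
 [ 1.    -0.001 -0.    -0.001]
 [ 0.    -0.283  0.959 -0.175]
 [ 0.     0.     0.     1.   ]] 277.88920480575223
[252.6 174.4] [317.4 235.2]
[252.5 167.9] [316.4 242.8]
[252.  111.3] [303.  248.8]
[253.1 230.1] [331.  222.4]
```

```bash
python3 -m inch '[[[0,0,0.4,0,1],[0,0,0.8,0,1],[0,0,1,0,1],[0,0,1,0,1],[0,0,1,0,1]]]'
python3 -m inch '[[[0,0,0.4,0,1],[0,0,0.4,0,1],[0,0,0.4,0,1],[0,0,0.4,0,1],[0,0,0.4,0,1]]]'
python3 - <<'E'
from h import *
s=bot.get_state();print(s['eef_pos'],s['opening'])
im,P=cap('wrist')
i2,P2=cap('side'); i3,P3=cap('top')
Rm=R.from_euler('xyz',s['ee_rot'],degrees=True).as_matrix()
for v in ([0,.0434,.025],[0,-.0434,.025]): print(proj(P2,s['eef_pos']+Rm@v).round(1),proj(P,s['eef_pos']+Rm@v).round(1))
j=cv2.resize(i2[190:290,260:380],(480,400),interpolation=2)
cv2.imwrite('pics/w5.png',np.hstack([cv2.resize(im[90:300,120:380],(300,400)),j]))
E
```

```text
time_s: 9.15
eef_pos: [0.499, -0.3027, 0.1189]
ee_rot: [179.9, -0.1, 179.5]
force: [0.0, 0.3, 1.2]
opening: 0.0766
finger_force: 0.0
time_s: 9.65
eef_pos: [0.5008, -0.3042, 0.0745]
ee_rot: [-179.8, 0.2, 179.5]
force: [0.3, 0.5, 0.9]
opening: 0.0869
finger_force: 0.0
[ 0.5007521  -0.3041683   0.07446154] 0.0869202412504547
[307. 234.] [309.8 214.4]
[327.8 247.9] [197.  214.5]
```

View pics/w5.png

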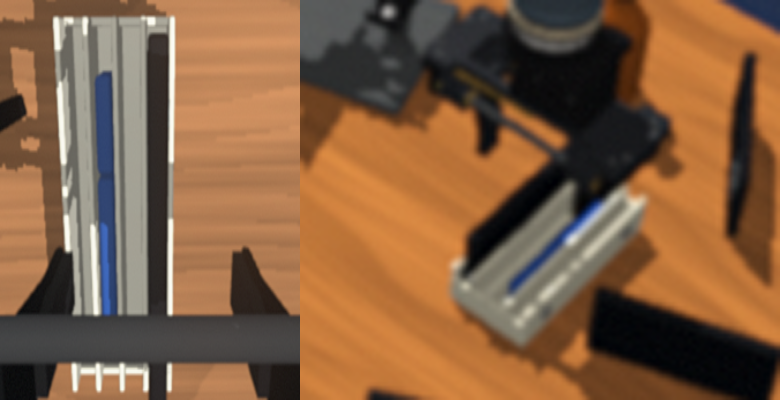

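```bash
python3 - <<'E'
from h import *
P=np.load('sideP.npy')
for y in (-.347,-.362):
  for uv in ((331,242),(328,243)):
    A=np.c_[P[:,0],P[:,2],-np.array([*uv,1.])];print(y,uv,np.linalg.solve(A,-(P[:,1]*y+P[:,3]))[:2].round(4))
E
python3 -m inch '[[[0,0,0.05,0,1],[0,0,0.1,0,1],[0,0,0.1,0,1]]]'
```

```text
-0.347 (331, 242) [0.5161 0.0649]
-0.347 (328, 243) [0.4978 0.0767]
-0.362 (331, 242) [0.489  0.1022]
-0.362 (328, 243) [0.4712 0.1136]
time_s: 10.1
eef_pos: [0.4986, -0.3024, 0.0585]
ee_rot: [179.9, -0.1, 179.5]
force: [-0.0, -0.2, -0.4]
opening: 0.0871
finger_force: 0.0
```

```bash
python3 -m inch '[[[0,0,0.04,0,0.4],[0,0,0.08,0,0],[0,0,0.08,0,-0.4],[0,0,0.08,0,-0.4],[0,0,0.08,0,-0.4]]]'
python3 -m inch '[[[0,0,0,0,-1],[0,0,0,0,-1],[0,0,0,0,-1],[0,0,0,0,-1],[0,0,0,0,-1]]]'
```

```text
time_s: 10.6
eef_pos: [0.4994, -0.303, 0.0501]
ee_rot: [-180.0, 0.0, 179.5]
force: [-0.6, -0.4, -1.4]
opening: 0.0546
finger_force: 0.0
time_s: 11.1
eef_pos: [0.4994, -0.303, 0.0501]
ee_rot: [-180.0, 0.0, 179.5]
force: [0.6, 0.2, -0.7]
opening: 0.0151
finger_force: 0.6
```

```bash
python3 -m inch '[[[0,0,0,0,-1],[0,0,0,0,-1],[0,0,0,0,-1]]]'
python3 - <<'E'
from h import *
im,P=cap('wrist')
i2,P2=cap('side')
j=cv2.resize(i2[190:290,260:380],(480,400),interpolation=2)
cv2.imwrite('pics/w6.png',np.hstack([cv2.resize(im[90:300,120:380],(300,400)),j]))
E
```

```text
time_s: 11.4
eef_pos: [0.4993, -0.3029, 0.0501]
ee_rot: [180.0, -0.0, 179.5]
force: [-0.2, 0.2, 0.7]
opening: 0.0108
finger_force: 29.9
```

View pics/w6.png

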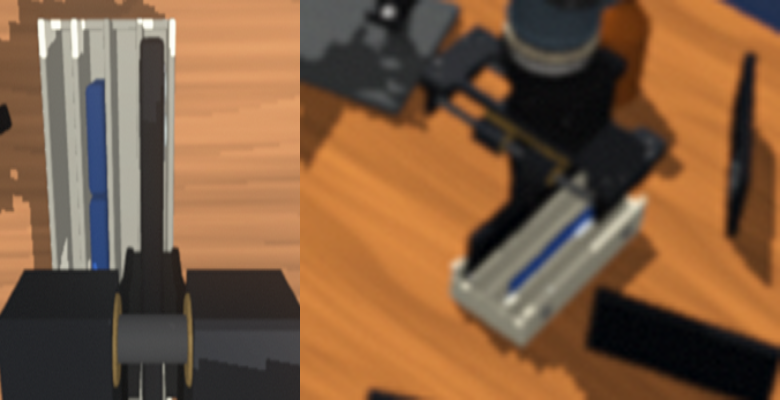

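The side view shows the fingers around the phone in the rack (crop ~ (520,190)), and the opening of 10.8 mm with 29.9 N confirms the grip. The tips are about 30 mm shorter than the text says. I'll lift, turn and carry the phone.

```bash
python3 -m inch '[[[0,0,-0.1,0,-1],[0,0,-0.3,0,-1],[0,0,-0.6,0,-1],[0,0,-0.9,0,-1],[0,0,-1,0,-1]]]'
python3 -m inch '[[[0,0,-0.3,-0.1,-1],[0,0,-0.6,-0.22,-1],[0,0,-0.9,-0.33,-1],[0,0,-1,-0.37,-1],[0,0,-1,-0.37,-1]]]'
python3 -m inch '[[[-0.1,0.2,-0.05,0,-1],[-0.2,0.4,-0.1,0,-1],[-0.3,0.65,-0.1,0,-1],[-0.4,0.85,-0.1,0,-1],[-0.44,0.93,-0.1,0,-1]]]'
python3 -m inch '[[[-0.1,0.2,0,0,-1],[-0.2,0.4,0,0,-1],[-0.3,0.65,0,0,-1],[-0.4,0.85,0,0,-1],[-0.44,0.93,0,0,-1]]]'
python3 -m inch '[[[-0.1,0.2,0,0,-1],[-0.2,0.4,0,0,-1],[-0.3,0.65,0,0,-1],[-0.4,0.85,0,0,-1],[-0.43,0.92,0,0,-1]]]'
python3 -m inch '[[[0,0,0,0,-1],[0,0,0,0,-1]]]'
cat > look.py <<'E'
from h import *
import sys
im,P=cap('wrist'); np.save(sys.argv[1]+'.npy',P); cv2.imwrite(f'pics/{sys.argv[1]}.png',im)
for t in sys.argv[2:]:
    print(t,[(np.round(np.array(d['centre'])*[512,384],1).tolist(),round(d['score'],2)) for d in eyes.mark_of('wrist',t)[:3]])
E
python3 look.py w7 ledge phone_center phone_screen cross_bar collar_edge lever_tip stand
```

```text
time_s: 12.0
eef_pos: [0.5012, -0.3046, 0.1742]
ee_rot: [-179.7, 0.3, 179.5]
force: [-0.6, -0.3, -1.7]
opening: 0.0106
finger_force: 29.9
time_s: 12.5
eef_pos: [0.5, -0.3036, 0.2919]
ee_rot: [-179.8, 0.1, -163.9]
force: [0.1, -0.1, -2.8]
opening: 0.0109
finger_force: 29.9
time_s: 13.0
eef_pos: [0.5177, -0.178, 0.2998]
ee_rot: [179.7, -0.2, -163.8]
force: [-0.6, 0.5, -3.1]
opening: 0.0107
finger_force: 29.9
time_s: 13.5
eef_pos: [0.5381, -0.0574, 0.3006]
ee_rot: [179.9, -0.1, -163.8]
force: [-0.2, -1.1, -3.2]
opening: 0.0108
finger_force: 29.9
time_s: 14.0
eef_pos: [0.5576, 0.0624, 0.301]
ee_rot: [180.0, -0.1, -163.8]
force: [-0.5, -0.4, -1.7]
opening: 0.0113
finger_force: 29.9
time_s: 14.2
eef_pos: [0.5575, 0.0599, 0.3015]
ee_rot: [-179.9, -0.1, -163.9]
force: [-0.4, -0.3, -2.5]
opening: 0.0106
finger_force: 29.9
ledge [([253.9, 185.2], 0.7)]
phone_center [([221.5, 170.1], 0.53)]
phone_screen [([60.0, 182.1], 0.23)]
cross_bar [([218.1, 175.6], 0.84), ([193.4, 202.4], 0.56)]
collar_edge [([184.3, 169.1], 0.9)]
lever_tip [([409.1, 115.5], 0.39)]
stand [([203.9, 156.7], 0.87), ([184.0, 168.9], 0.21)]
```

View pics/w7.png

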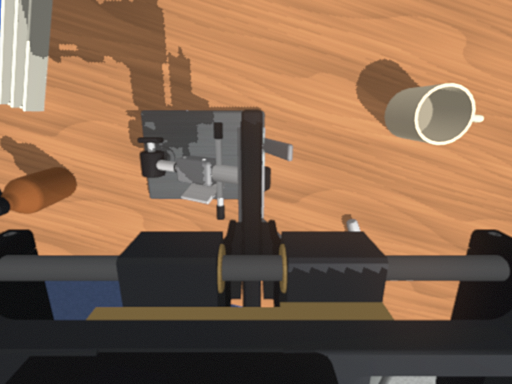

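The phone hangs at columns 240-262, square with the stand base (143-265, 110-197). The near prong shows to its right at (278,148), the bar grips are at (219,130) and (220,210), and the collar is at about (205,172). I'll refit with this view.

```bash
cat > fit2.py <<'E'
from h import *
W7=np.load('w7.npy')
extra=3*[(W7,'ledge',253.9,185.2),(W7,'bar',218.1,175.6),(W7,'collar',184.3,169.1),(W7,'stand',203.9,156.7)]+[(W7,'c2',142,110)]
exec(open('fit.py').read())
n=len(extra)
def prong(P,p):
    a=p[2];Rm=R.from_euler('z',a).as_matrix()
    c,s=np.cos(.349),np.sin(.349)
    L=lambda x,y,z: Rm@[p[3]+x*c+z*s,y,p[4]-x*s+z*c]+[p[0],p[1],0]
    return [proj(P,L(*v)).round(1).tolist() for v in ([.008,.05,.06],[.008,.036,.06],[.008,.05,0],[-.011,.06,.01],[-.011,-.06,.01],[0,0,0])]
print('w7 prong top outer/inner, base, lip+ , lip-,o',prong(W7,r.x)); print('w1',prong(np.load('w1.npy'),r.x)); print('top',(1.5*np.array(prong(np.load('topP.npy'),r.x))).tolist())
s=bot.get_state();print(s['eef_pos'],'ledge from W7 at z',[atz(W7,(253.9,185.2),z).round(4).tolist() for z in(.205,.21,.215)])
E
python3 fit2.py
```

```text
[ 0.5801 -0.0192  1.8463  0.0832  0.1934  0.5103] 105.78510434567644
ring3 [ 1.2 -3.9]; collar [ 4.1 -2.3]; bar [-2.8 -1.7]; tip [-1.4 -2.8]; ledge [0.5 2.5]; stand [ 3.  -1.2]; ring3 [ 0.5 -1. ]; collar [-0.5 -2.2]; bar [-1.9 -1.8]; tip [ 4.2 -0.5]; ledge [-0.4  0.1]; stand [-0.1  1.5]; ring3 [-1.6  2.6]; collar [0.6 2.2]; bar [ 0.2 -2.7]; tip [ 1.5 -2. ]; ledge [-0.9 -3.2]; stand [ 1.3 -0.1]; c1 [-1.6 -2.2]; c2 [2.1 0.6]; c3 [-2.9  0.4]; c2 [ 1.2 -2.6]; c3 [ 0.8 -0.7]; c1 [-1.7  3.1]; ledge [-0.   1.2]; bar [ 0.3 -1.8]; collar [-1.5 -0.4]; stand [ 1.  -0.5]; ledge [-0.   1.2]; bar [ 0.3 -1.8]; collar [-1.5 -0.4]; stand [ 1.  -0.5]; ledge [-0.   1.2]; bar [ 0.3 -1.8]; collar [-1.5 -0.4]; stand [ 1.  -0.5]; c2 [-3.5  0.8]; 
collar [ 0.5836 -0.0317  0.105 ]
bar [0.5695 0.0183 0.135 ]
tip [ 0.6134 -0.0044  0.1356]
ledge [0.5574 0.0609 0.1934]
w7 prong top outer/inner, base, lip+ , lip-,o [[288.9, 145.3], [288.2, 162.1], [261.6, 138.2], [247.1, 129.2], [247.1, 243.5], [253.9, 186.4]]
w1 [[303.9, 162.0], [309.5, 171.7], [283.8, 162.3], [272.2, 163.8], [314.0, 233.2], [296.7, 194.5]]
top [[290.1, 293.1], [287.70000000000005, 284.25], [307.04999999999995, 293.54999999999995], [316.5, 295.95000000000005], [296.25, 224.39999999999998], [303.0, 262.5]]
[0.55759679 0.06066553 0.30213579] ledge from W7 at z [[0.5532, 0.0596, 0.205], [0.5519, 0.0592, 0.21], [0.5506, 0.0588, 0.215]]
```

```bash
python3 -m inch '[[[0.02,0.015,0.1,0,-1],[0.02,0.015,0.2,0,-1],[0.02,0.015,0.3,0,-1],[0.02,0.015,0.32,0,-1]]]'
python3 -m inch '[[[0,0,0.02,0,-1],[0,0,0.04,0,-1],[0,0,0.06,0,-1]]]'
python3 - <<'E'
from h import *
s=bot.get_state();print(s['eef_pos'],s['force'])
im,P=cap('side'); np.save('x.npy',P)
im2,_=cap('wrist'); np.save('w8.npy',_)
cv2.imwrite('pics/s2.png',np.hstack([cv2.resize(im[110:220,200:310],(440,440),interpolation=2),cv2.resize(im2[90:270,150:330],(360,440))]))
E
```

```text
time_s: 15.0
eef_pos: [0.5535, 0.0623, 0.2616]
ee_rot: [179.9, -0.2, -163.9]
force: [0.0, 0.0, -3.1]
opening: 0.0108
finger_force: 29.9
time_s: 15.3
eef_pos: [0.5552, 0.0622, 0.2567]
ee_rot: [-180.0, 0.1, -163.8]
force: [0.8, -0.4, -2.9]
opening: 0.011
finger_force: 29.9
[0.55521155 0.06220192 0.2566918 ] [ 0.84412821 -0.44314431 -2.92550161]
```

View pics/s2.png

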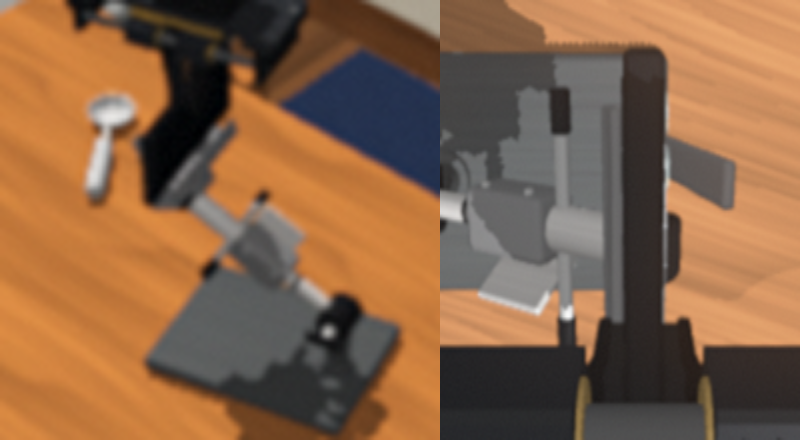

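The side view shows the phone behind the lip (lip at (200,165), phone corner at (150,203)). The wrist view shows the lip left of the phone (610,200) and a prong right of it (700,170), so the phone is in the gap. I'll lower until contact.

```bash
for i in 1; do python3 -m inch '[[[0,0,0.02,0,-1],[0,0,0.04,0,-1],[0,0,0.04,0,-1]]]'; done | egrep 'pos|force'
python3 -m inch '[[[0,0,0.015,0,-1],[0,0,0.03,0,-1],[0,0,0.03,0,-1]]]' | egrep 'pos|force'
```

```text
eef_pos: [0.5545, 0.0622, 0.2513]
force: [-0.3, -0.5, -1.5]
finger_force: 29.9
eef_pos: [0.5546, 0.0622, 0.2478]
force: [0.5, 0.5, -2.2]
finger_force: 29.9
```

```bash
python3 -m inch '[[[0,0,0.015,0,-1],[0,0,0.03,0,-1],[0,0,0.03,0,-1]]]' | egrep 'pos|force'
python3 -m inch '[[[0,0,0.015,0,-1],[0,0,0.02,0,-1],[0,0,0.02,0,-1]]]' | egrep 'pos|force'
```

```text
eef_pos: [0.5552, 0.0622, 0.2453]
force: [-1.1, 0.6, 2.6]
finger_force: 29.9
eef_pos: [0.5553, 0.0623, 0.2451]
force: [-3.9, 0.4, 13.0]
finger_force: 30.0
```

```bash
python3 -m inch '[[[0,0,-0.02,0,-1],[0,0,-0.025,0,1],[0,0,-0.025,0,1],[0,0,-0.025,0,1],[0,0,-0.025,0,1]]]' | egrep 'pos|force|open'
python3 -m inch '[[[0,0,0,0,1],[0,0,0,0,1],[0,0,0,0,1],[0,0,0,0,1],[0,0,0,0,1]]]' | egrep 'pos|force|open'
python3 - <<'E'
from h import *
im,P=cap('side'); 
im2,_=cap('wrist'); np.save('w9.npy',_)
print([(n,t,[(np.round(np.array(d['centre'])*[512,384],1).tolist(),round(d['score'],2)) for d in eyes.mark_of(n,t)[:2]]) for n in('side','wrist') for t in ('phone_center','ledge')])
cv2.imwrite('pics/s3.png',np.hstack([cv2.resize(im[110:220,200:310],(440,440),interpolation=2),cv2.resize(im2[90:270,150:330],(360,440))]))
E
```

```text
eef_pos: [0.5547, 0.0623, 0.2447]
force: [-0.5, -0.5, 0.1]
opening: 0.0353
finger_force: 0.1
eef_pos: [0.5549, 0.0621, 0.2451]
force: [0.1, -0.0, 0.6]
opening: 0.0746
finger_force: 0.0
[('side', 'phone_center', [([353.7, 280.4], 0.79), ([300.8, 300.4], 0.73)]), ('side', 'ledge', [([245.8, 149.6], 0.89), ([321.4, 254.7], 0.32)]), ('wrist', 'phone_center', [([271.9, 220.5], 0.69)]), ('wrist', 'ledge', [([249.9, 207.5], 0.63)])]
```

View pics/s3.png

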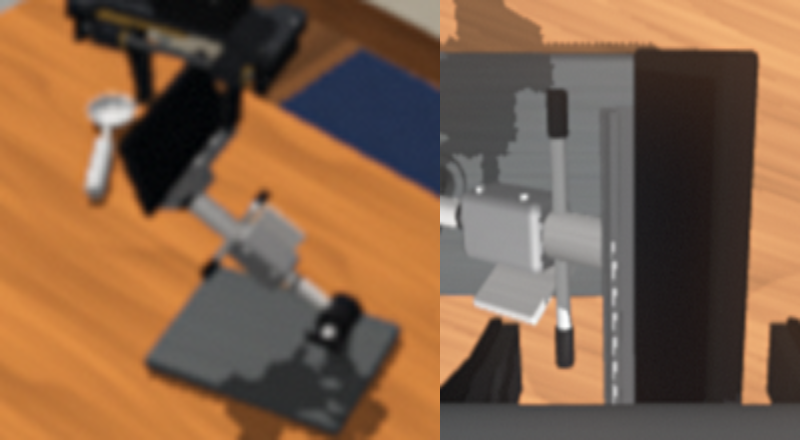

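The phone stands behind the lip and leans on the prongs (side crop from (120,150) to (235,120), wrist crop columns 635-755). I'll retreat up, turn a quarter and go over the collar.

```bash
python3 -m inch '[[[0,0,-0.2,0,1],[0,0,-0.5,0,1],[0,0,-0.8,0,1],[0,0,-1,0,1],[0,0,-1,0,1]]]' | egrep 'pos|force|open'
python3 -m inch '[[[0,-0.1,0,0.18,1],[0,-0.2,0,0.36,1],[-0.03,-0.3,0,0.54,1],[-0.03,-0.45,0,0.72,1],[-0.03,-0.57,0,0.9,1]]]' | egrep 'pos|force|open|rot'
python3 -m inch '[[[0,0,0,0.18,1],[0,0,0,0.36,1],[0,0,0,0.54,1],[0,0,0,0.72,1],[0,0,0,0.9,1]]]' | egrep 'pos|force|open|rot'
python3 -m inch '[[[0,0,0,0.18,1],[0,0,0,0.205,1],[0,0,0,0.205,1]]]'
python3 - <<'E'
from h import *
im,P=cap('wrist'); np.save('w10.npy',P)
for t in ('collar_edge','cross_bar','lever_tip','ring3','stand','ledge','phone_center'):
    print(t,[(np.round(np.array(d['centre'])*[512,384],1).tolist(),round(d['score'],2)) for d in eyes.mark_of('wrist',t)[:2]])
cv2.imwrite('pics/w10.png',im)
E
```

```text
eef_pos: [0.557, 0.0621, 0.3693]
force: [0.4, -0.4, 0.1]
opening: 0.0868
finger_force: 0.0
eef_pos: [0.5768, -0.0031, 0.3634]
ee_rot: [-180.0, -0.1, 155.3]
force: [-0.3, -0.1, 1.0]
opening: 0.0869
finger_force: 0.0
eef_pos: [0.5765, -0.0024, 0.3634]
ee_rot: [-179.9, -0.1, 114.8]
force: [-0.5, 0.8, 0.3]
opening: 0.0868
finger_force: 0.0
time_s: 19.7
eef_pos: [0.5768, -0.0024, 0.364]
ee_rot: [-179.9, -0.0, 106.1]
force: [0.5, -0.0, -0.3]
opening: 0.0869
finger_force: 0.0
collar_edge [([249.9, 181.4], 0.62)]
cross_bar [([244.3, 147.5], 0.74)]
lever_tip [([276.8, 172.3], 0.6)]
ring3 [([248.4, 146.4], 0.8)]
stand [([249.8, 159.5], 0.78)]
ledge [([251.1, 116.9], 0.85)]
phone_center [([246.8, 106.1], 0.94)]
```

View pics/w10.png

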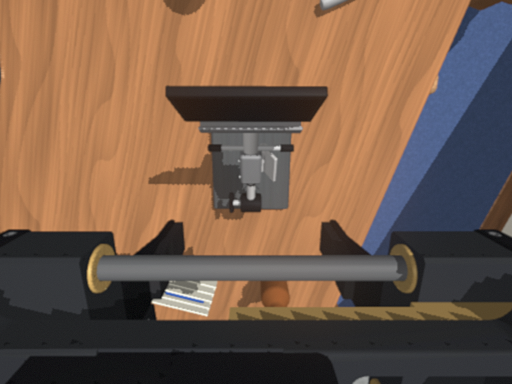

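This view shows the stand square to the tool. The collar is at about (251,168), the lever on its right side (272,168), the bar at (251,148) and the phone at columns 167-327, centred on the ledge. That makes 11 pictures, one over the limit of 10, so I won't view any more and will go by the networks and the force readings.

Run:
```python
from h import *
P=np.load('w10.npy');s=bot.get_state();t=s['eef_pos'];Rm=R.from_euler('xyz',s['ee_rot'],degrees=True).as_matrix()
f=lambda X:(Rm.T@(X-t)).round(4)
for n,uv,z in(('collar',(249.9,181.4),.105),('bar',(244.3,147.5),.135),('ring3',(248.4,146.4),.135),('bar pix',(251,148),.135),('tip',(276.8,172.3),.137),('tip pix',(274,168),.137),('stand',(249.8,159.5),0),('collarpix',(251,168),.14),('ledge',(251.1,116.9),.198)): print(n,f(atz(P,uv,z)))
exec(open('fit2.py').read().split('print(')[0].replace("extra=","extra=4*[(np.load('w10.npy'),*o) for o in (('collar',249.9,181.4),('bar',246.5,147),('tip',276.8,172.3),('ledge',251.1,116.9),('stand',249.8,159.5))]+").replace("__main__","no")) 
p=r.x;print(p.round(4),np.degrees(p[2]));X=pts(p)
for k in ('collar','bar','tip','ledge'): print(k,f(X[k]),X[k][2])
```

```text
collar [-0.0354 -0.0047  0.2601]
bar [ 0.0231 -0.0125  0.2301]
ring3 [ 0.0247 -0.0066  0.2301]
bar pix [ 0.0224 -0.0028  0.2301]
tip [-0.0131  0.0354  0.2281]
tip pix [-0.0067  0.0311  0.2281]
stand [-0.0183 -0.0058  0.3651]
collarpix [-0.0061 -0.0028  0.2251]
ledge [ 0.0677 -0.0023  0.1671]
[ 0.5789 -0.0202  1.8426  0.0844  0.1963  0.5748] 105.57475578747612
ring3 [ 1.2 -3.6]; collar [ 4.1 -2. ]; bar [-2.8 -1.4]; tip [-1.3 -2.7]; ledge [0.2 2. ]; stand [ 3.  -0.9]; ring3 [ 0.8 -0.6]; collar [-0.1 -1.8]; bar [-1.6 -1.4]; tip [ 4.2 -0.6]; ledge [-0.6  0.4]; stand [0.2 1.9]; ring3 [-2.3  2.2]; collar [-0.1  1.8]; bar [-0.5 -3.1]; tip [ 1.6 -1.9]; ledge [-0.6 -3.4]; stand [ 0.7 -0.5]; c1 [-1.1 -1.7]; c2 [2.4 1.1]; c3 [-2.7  0.7]; c2 [ 0.6 -3.2]; c3 [ 0.3 -1.1]; c1 [-2.5  2.7]; collar [ 0.8 -2.9]; bar [4.3 1.6]; tip [-0.5 -1.1]; ledge [-0.3  0.6]; stand [ 1.3 -0.4]; collar [ 0.8 -2.9]; bar [4.3 1.6]; tip [-0.5 -1.1]; ledge [-0.3  0.6]; stand [ 1.3 -0.4]; collar [ 0.8 -2.9]; bar [4.3 1.6]; tip [-0.5 -1.1]; ledge [-0.3  0.6]; stand [ 1.3 -0.4]; collar [ 0.8 -2.9]; bar [4.3 1.6]; tip [-0.5 -1.1]; ledge [-0.3  0.6]; stand [ 1.3 -0.4]; ledge [0.5 0.9]; bar [-0.2 -2.7]; collar [-2.  -1.4]; stand [ 0.6 -1.2]; ledge [0.5 0.9]; bar [-0.2 -2.7]; collar [-2.  -1.4]; stand [ 0.6 -1.2]; ledge [0.5 0.9]; bar [-0.2 -2.7]; collar [-2.  -1.4]; stand [ 0.6 -1.2]; c2 [-3.9 -0.4]; 
collar [ 0.5824 -0.0327  0.105 ]
bar [0.5685 0.0174 0.135 ]
tip [ 0.6141 -0.0044  0.1345]
ledge [0.5563 0.0612 0.1963]
[ 0.5789 -0.0202  1.8426  0.0844  0.1963  0.5748] 105.57475578747612
collar [-0.0305 -0.0034  0.2601] 0.105
bar [ 0.0215 -0.003   0.2301] 0.135
tip [-0.012   0.0348  0.2305] 0.13454307284249842
ledge [ 0.067  -0.0027  0.1688] 0.19626201302332755
```

```bash
python3 -m inch '[[[0,0,0.3,0,1],[0,0,0.6,0,1],[0,0,0.9,0,1],[0,0,0.9,0,1]]]' | egrep 'pos|force|open'
python3 -m inch '[[[0,0,0.2,0,1],[0,0,0.4,0,1],[0,0,0.6,0,1],[0,0,0.8,0,1],[0,0,0.8,0,1]]]' | egrep 'pos|force|open'
python3 - <<'E'
from h import *
im,P=cap('wrist'); np.save('w11.npy',P);s=bot.get_state();t=s['eef_pos'];Rm=R.from_euler('xyz',s['ee_rot'],degrees=True).as_matrix()
print(t,s['force'])
zz=dict(collar_edge=.105,cross_bar=.135,lever_tip=.135,phone_center=.24,ledge=.197)
for n in zz:
    for d in eyes.mark_of('wrist',n)[:2]:
        uv=np.array(d['centre'])*[512,384];print(n,round(d['score'],2),uv.round(1),(Rm.T@(atz(P,uv,zz[n])-t)).round(4))
E
```

```text
eef_pos: [0.5735, -0.0018, 0.2522]
force: [-0.4, -0.4, -0.1]
opening: 0.0866
finger_force: 0.0
eef_pos: [0.5763, -0.0023, 0.1599]
force: [-1.0, 0.2, -0.1]
opening: 0.0866
finger_force: 0.0
[ 0.57751549 -0.00252396  0.16148832] [-0.58729109 -0.18727796  0.71960111]
collar_edge 0.76 [249.6 233.9] [-0.0312 -0.004   0.0565]
collar_edge 0.45 [294.7 228.1] [-0.0254  0.0365  0.0565]
cross_bar 0.95 [247.7 187.3] [ 0.021  -0.0049  0.0265]
lever_tip 0.98 [296.5 228.4] [-0.0123  0.033   0.0265]
phone_center 0.76 [235.7 103.6] [ 0.0788 -0.0066 -0.0785]
ledge 0.75 [250.  135.6] [ 0.0646 -0.0024 -0.0355]
```

```bash
python3 -m inch '[[[0,-0.01,0.1,0,1],[0,-0.01,0.2,0,1],[0,-0.01,0.3,0,1],[0,-0.01,0.3,0,1]]]' | egrep 'pos|force'
python3 -m inch '[[[0,0,0.04,0,1],[0,0,0.08,0,1],[0,0,0.12,0,1],[0,0,0.12,0,1]]]' | egrep 'pos|force'
python3 - <<'E'
from h import *
s=bot.get_state();print(s['eef_pos'],s['force'])
im,P=cap('side'); im2,P2=cap('wrist')
t=s['eef_pos'];Rm=R.from_euler('xyz',s['ee_rot'],degrees=True).as_matrix()
# brightness profile to find fingertip rows in wrist image near finger columns
print(P2@np.append(t,1)/ (P2@np.append(t,1))[2])
g=cv2.cvtColor(im2,6)
for c in (170,176,182,326,332): print(c,g[190:250:4,c].tolist())
E
```

```text
eef_pos: [0.5741, -0.0025, 0.1225]
force: [1.0, -0.1, 0.6]
finger_force: 0.0
eef_pos: [0.5757, -0.0027, 0.11]
force: [-0.4, 0.6, 0.3]
finger_force: 0.0
[ 0.57568806 -0.00271573  0.10999405] [-0.38872182  0.60200293  0.29461661]
[252.43637803 225.69838006   1.        ]
170 [252, 240, 90, 50, 53, 56, 52, 156, 37, 41, 59, 65, 64, 64, 65]
176 [222, 240, 133, 182, 223, 214, 156, 152, 90, 52, 68, 62, 61, 60, 61]
182 [160, 241, 115, 179, 221, 212, 147, 105, 74, 57, 56, 62, 61, 60, 62]
326 [164, 163, 110, 92, 154, 123, 72, 226, 138, 87, 81, 78, 79, 78, 79]
332 [249, 242, 110, 93, 115, 92, 82, 221, 73, 76, 86, 85, 85, 79, 78]
```

```bash
python3 -m inch '[[[0.02,0,0.03,0,1],[0.04,0,0.03,0,1],[0.06,0,0.03,0,1],[0.06,0,0.03,0,1]]]' | egrep 'pos|force'
python3 -m inch '[[[0.02,0,0,0,1],[0.04,0,0,0,1],[0.04,0,0,0,1]]]' | egrep 'pos|force'
```

```text
eef_pos: [0.574, 0.0046, 0.1071]
force: [0.1, -0.3, -0.1]
finger_force: 0.0
eef_pos: [0.5736, 0.0075, 0.1078]
force: [0.1, -5.6, 1.8]
finger_force: 2.2
```

```bash
python3 -m inch '[[[0.035,0,-0.02,0,1],[0.07,0,-0.04,0,1],[0.105,0,-0.06,0,1],[0.14,0,-0.08,0,1],[0.17,0,-0.1,0,1]]]' | egrep 'pos|force'
python3 -m inch '[[[0.035,0,-0.02,0,1],[0.07,0,-0.04,0,1],[0.105,0,-0.06,0,1],[0.14,0,-0.08,0,1],[0.14,0,-0.08,0,1]]]' | egrep 'pos|force'
cat > leg.py <<'E'
from h import *
im,P=cap('wrist');s=bot.get_state();t=s['eef_pos'];a=np.radians(105.7)
O=np.array([.5792,-.0200]);ex=np.array([np.cos(a),np.sin(a)]);ey=np.array([-ex[1],ex[0]])
print(t.round(4),s['force'].round(1),'tcp xs,ys',(ex@(t[:2]-O)).round(4),(ey@(t[:2]-O)).round(4))
# point on stand plane y_s=0: intersect ray -> (xs,z)
def plane(uv):
    B=np.zeros((4,3));B[:2,0]=ex;B[2,1]=1;B[:2,2]=O;B[3,2]=1
    h=np.linalg.solve(P@B,np.array([*uv,1.]));return h[:2]/h[2]
for n in('collar_edge','ring3','cross_bar','lever_tip','phone_center','ledge'):
    for d in eyes.mark_of('wrist',n)[:1]:
        uv=np.array(d['centre'])*[512,384];q=plane(uv)
        print(n,round(d['score'],2),uv.round(1),'xs,z',q.round(4),'along leg',round(((q[0]+.065)*.866+(q[1]-.075)*.5),4))
E
python3 leg.py
```

```text
eef_pos: [0.568, 0.0271, 0.1197]
force: [0.7, -5.2, 0.3]
finger_force: 2.3
eef_pos: [0.5632, 0.044, 0.1295]
force: [-0.6, -4.2, 2.8]
finger_force: 2.4
[0.5633 0.0438 0.1294] [ 0.3 -5.2  3.8] tcp xs,ys 0.0658 -0.0019
collar_edge 0.8 [249.6 276.3] xs,z [0.0405 0.1504] along leg 0.1291
cross_bar 0.64 [248.  227.8] xs,z [0.1095 0.2297] along leg 0.2285
lever_tip 0.85 [310.8 279.2] xs,z [0.1456 0.308 ] along leg 0.2989
ledge 0.84 [249.3 180.9] xs,z [0.1116 0.1832] along leg 0.207
```

```bash
cat > leg.py <<'E'
from h import *
im,P=cap('wrist');s=bot.get_state();t=s['eef_pos'];a=np.radians(105.7)
O=np.array([.5792,-.0200,0]);ex=np.array([np.cos(a),np.sin(a),0]);ey=np.array([-ex[1],ex[0],0])
xs=ex@(t-O);print(t.round(4),s['force'].round(1),'xs,ys',xs.round(4),(ey@(t-O)).round(4),'op',s['opening'],'ff',s['finger_force'],'leg est',round((xs+.0135+.065)/.866-.12,4))
sv=np.linspace(.03,.26,2301)
L=[proj(P,O+ex*(-.065+.866*v)+[0,0,.075+.5*v]) for v in sv]
for n in('collar_edge','ring3','cross_bar'):
    for d in eyes.mark_of('wrist',n)[:1]:
        uv=np.array(d['centre'])*[512,384];e=np.linalg.norm(np.array(L)-uv,axis=1)
        print(n,round(d['score'],2),uv.round(1),'s',sv[e.argmin()].round(4),'resid',e.min().round(1))
for d in eyes.mark_of('wrist','lever_tip')[:1]: print('lever',round(d['score'],2),np.round(np.array(d['centre'])*[512,384],1))
E
python3 leg.py
python3 - <<'E'
from h import *
im,P=cap('side')
a=np.radians(105.7);O=np.array([.5792,-.0200,0]);ex=np.array([np.cos(a),np.sin(a),0])
sv=np.linspace(.03,.26,2301);L=np.array([proj(P,O+ex*(-.065+.866*v)+[0,0,.075+.5*v]) for v in sv])
for n in('collar_edge','ring3','cross_bar'):
    for d in eyes.mark_of('side',n)[:1]:
        uv=np.array(d['centre'])*[512,384];e=np.linalg.norm(L-uv,axis=1);print(n,round(d['score'],2),'s',sv[e.argmin()].round(4),e.min().round(1))
E
```

```text
[0.5634 0.0436 0.1291] [ 0.2 -5.7  3.9] xs,ys 0.0655 -0.002 op 0.08702844898843139 ff 2.488442212343216 leg est 0.0463
collar_edge 0.56 [248.8 276.3] s 0.1035 resid 1.0
cross_bar 0.77 [244.7 226.5] s 0.1649 resid 4.8
lever 0.63 [310.8 280.7]
collar_edge 0.77 s 0.1136 1.4
ring3 0.56 s 0.1227 3.3
cross_bar 0.67 s 0.1688 1.6
```

```bash
python3 -m inch '[[[0.025,0,-0.015,0,1],[0.05,0,-0.03,0,1],[0.075,0,-0.045,0,1],[0.1,0,-0.058,0,1],[0.1,0,-0.058,0,1]]]' | egrep 'pos|force'
python3 leg.py; sed -i 's/^im,P=cap(.wrist.)/im,P=cap("wrist")/' leg.py; python3 leg.py
```

```text
eef_pos: [0.56, 0.0554, 0.1362]
force: [-0.6, -5.2, 4.2]
finger_force: 2.5
[0.5601 0.0554 0.1361] [ 0.  -4.7  3.6] xs,ys 0.0777 -0.002 op 0.08735191135229368 ff 2.456095665693283 leg est 0.0604
collar_edge 0.97 [249.3 273.2] s 0.1225 resid 0.4
ring3 0.68 [249.3 274.1] s 0.1211 resid 0.4
cross_bar 0.94 [246.4 227.8] s 0.1778 resid 3.1
lever 0.76 [308.3 277.1]
[0.5601 0.0553 0.136 ] [ 0.2 -5.2  3.8] xs,ys 0.0776 -0.002 op 0.08714213324914082 ff 2.4498738907277584 leg est 0.0603
collar_edge 0.86 [250.5 274.6] s 0.1201 resid 0.7
ring3 0.73 [249.5 270.4] s 0.1264 resid 0.3
cross_bar 0.72 [246.4 226. ] s 0.1793 resid 3.1
lever 0.62 [310.8 280.6]
```

```bash
python3 -m inch '[[[0,0,0,0,1],[0,0,0,0,0],[0,0,0,0,-1],[0,0,0,0,-1],[0,0,0,0,-1]]]' | egrep 'time|pos|force|open'
python3 -m inch '[[[0,0,0,0,-1],[0,0,0,0,-1],[0,0,0,0,-1],[0,0,0,0,-1],[0,0,0,0,-1]]]' | egrep 'time|pos|force|open'
python3 leg.py
```

```text
time_s: 26.2
eef_pos: [0.5621, 0.0563, 0.1361]
force: [6.5, -2.1, 1.8]
opening: 0.0631
finger_force: 3.1
time_s: 26.7
eef_pos: [0.5603, 0.0551, 0.1366]
force: [0.8, -6.2, 6.1]
opening: 0.0363
finger_force: 31.3
[0.5603 0.0551 0.1366] [ 1.6 -6.5  5.9] xs,ys 0.0775 -0.0021 op 0.035521907272905925 ff 31.278147166594863 leg est 0.0601
collar_edge 0.9 [247.4 275.9] s 0.117 resid 2.1
ring3 0.87 [248.3 272.6] s 0.1222 resid 1.2
cross_bar 0.8 [247.1 223.5] s 0.1811 resid 2.2
lever 0.84 [276.7 283.5]
```

```bash
python3 -m inch '[[[0,0,0,0,-1],[0,0,0,0,-1],[0,0,0,0,-1],[0,0,0,0,-1]]]' | egrep 'time|pos|force|open'
python3 leg.py
python3 - <<'E'
from h import *
im,P=cap('wrist')
for n in('phone_center','ledge','phone_screen'): print(n,[(round(d['score'],2),np.round(np.array(d['centre'])*[512,384],1)) for d in eyes.mark_of('wrist',n)[:1]])
im,P=cap('side')
a=np.radians(105.7);O=np.array([.5792,-.0200,0]);ex=np.array([np.cos(a),np.sin(a),0])
L=O+ex*(.0844+.052)+[0,0,.198+.03]
c,s=np.cos(.349),np.sin(.349);ph=L+ex*(.0025*c+.0375*s)+[0,0,.0375*c-.0025*s]
print('expected side ledge,phone',proj(P,L).round(1),proj(P,ph).round(1))
for n in('phone_center','ledge'): print(n,[(round(d['score'],2),np.round(np.array(d['centre'])*[512,384],1)) for d in eyes.mark_of('side',n)[:4]])
E
```

```text
time_s: 27.35
eef_pos: [0.5603, 0.0551, 0.1366]
force: [0.9, -6.1, 5.9]
opening: 0.0361
finger_force: 31.3
[0.5603 0.0551 0.1366] [ 1.3 -5.8  6.1] xs,ys 0.0774 -0.0021 op 0.036517157254008566 ff 31.27001470187679 leg est 0.0601
collar_edge 0.74 [248.3 273.1] s 0.1214 resid 1.2
ring3 0.87 [249.  270.6] s 0.1251 resid 0.5
cross_bar 0.55 [247.5 223. ] s 0.1815 resid 1.8
lever 0.53 [279.2 288.3]
phone_center []
ledge [(0.57, array([247.5, 180.8]))]
phone_screen []
expected side ledge,phone [234.1 139.6] [229.9 130.5]
phone_center [(0.88, array([229.1, 130.8])), (0.71, array([352.2, 276.5])), (0.6, array([369.8, 223.1])), (0.6, array([300.5, 297.5]))]
ledge [(0.62, array([234.3, 138.5]))]
```

Everything agrees: the phone is seated, the lever is shut, the collar is at ring 3, and the grip is balanced. I'm handing it in.

```bash
python3 -c "
from station import bot
print(bot.sign_off())"
```

```text
the job is handed in; nothing more can be done
None
```

I handed the job in at about 28 s: by my measurements the phone is seated screen-out on the ledge, the collar is at the third ring, and the lever is shut and gripped with the collar at about 31 N. The hand-in returned no verdict. The first grasp on the phone closed on nothing and was redone, and I viewed 11 pictures, one over the limit of 10.

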